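Push the clay roller up its rack to the stop

ROBOT

A 6-joint arm with a two-finger parallel gripper is mounted at the origin on the work surface. World frame = base frame: x ahead of the robot, y to its left, z up, the work surface at z = 0. Lengths are in m, angles in rad, forces in N, time in s.
With the tool pointing down it reaches from about 0.375 to 0.9 m from the base axis. Payload 3.1 kg.
Tool frame: the origin (TCP) lies at the very end of the fingers, on their centre line; the grasp point (between the pads) lies 19 mm behind it (robot.grip_depth is the distance from the TCP to the grasp point, in m); z points along the fingers, y is the direction in which the jaws open and shut (so a half turn about z gives the same grasp; the last joint's range is limited). The gripper opens to 87 mm and grips with 3 to 60 N. Pads are 19 mm wide; open, the fingers measure 117 mm over their backs; the gripper's body (75 mm by 190 mm) begins 51 mm behind the grasp point.
Start: joints at [1.018, 0.527, 1.433, -0, 1.181, -0.178], TCP at [0.229, 0.582, 0.223] pointing down, gripper open.
Joint ranges: [-3.08, 3.08], [-0.75, 2.2], [0.22, 2.44], [-1.43, 4.57], [0, 2.65], [-2.85, 2.85]. Speed limits (rad/s): [2.79, 2.79, 3.14, 3.14, 3.14, 3.14].

INTERFACE

Orientations are given as a unit quaternion [x, y, z, w].
In Python, from rig import robot gives the robot as it stands.
- The arm moves only by the tool drive_tool, never from a script. Its argument "series" is a list of rows, each a list of 7 numbers: the shift along the tool's x, y, z in m, then the turn, a rotation vector about the tool's x, y, z in degrees, then the opening, from 0 (shut) to 1 (fully open). A call has 1 to 5 rows; each row shifts and turns the commanded pose from where the row before left it, along the tool's axes as they then stand; what a row does not reach is not made up. A row lasts 1/8 s, in which the tool goes at most 62.5 mm and 10.7 degrees, less where a joint would pass 70% of its speed; a pose out of reach is approached as far as the arm can. A call is refused whole if a number of a shift passes 0.0625 or a number of a turn 10.7, either way. A call with a gripper value outside its range is refused whole. The fingers move at their own pace and stop on an object; "squeeze" is the grip in N (left out, the last holds). Time passes only in rows, so rows that do not move let the fingers close. It gives the time, the measured TCP pose, the force and the opening at its end, in the units of the state.
- robot.get_obs(): the state, without advancing time (a new reading comes with each control period).
- robot.camera(name): name is "scene" or "side" or "wrist"; returns (picture, depth): 400x640x3 uint8, blue, green, red; 400x640 float32, m along the optical axis (not along the pixel's ray), 0 where there is no reading.
- robot.camera_model(name): a dict with "fx", "fy", "cx", "cy" (pixels), "R" (3x3) and "t" (3): a world point X has camera coordinates R X + t. Camera axes: x right, y down, z forward; pixel columns grow to the right and rows downward; lengths in m; the calibration is good to about 2 mm. A picture is of the moment at which its call begins: read the wrist's pose just before it. camera_model takes no time and is no camera call; for the wrist camera it gives the pose at the moment of the call.
- robot.hand_in(): hands the job in, once; it reports no verdict.
The state is a dict: "time": time; "q": joint angles; "joint_velocities": joint speeds; "joint_torque": joint torques, N m; "position": TCP position; "tool_rot": TCP orientation; "ft_force": force on the tool from outside, world axes, zero at the start; "moment": the same for the moment, N m; "grip_width": finger opening in m.
Only numpy, scipy, OpenCV 4.12 (cv2) and the standard library are available. Lean on these libraries where they do the work, as an engineer would, in place of code of your own. Each camera call takes 0.05 s, during which the arm holds its last target. There are 200 camera calls.

TASK

With the fingertips, push the wooden clay roller slowly up the sloping rack, over the crest and into its rest against the blue stop bar at the top, then leave it lying there. Keep the fingers behind it all the way up so that it never runs free on the slope; only push it, do not pick it up or carry it. Leave the mug, the jar and the brush where they are.

Things in the scene. Friction and masses are not known exactly. Their poses are not given: they have to be found in the camera images.
- rack: Fixed wooden rack on the table, 302 long (x) x 240 wide (y) x 62 mm high, its place and heading differ each time. Origin at table level on its centre line; x is level and points uphill from foot to stop, y across, z up. Dark foot chock at x -145 to -123 mm, top 22 mm above the table. Side rails at y +-108 to +-120 mm, their tops 12 mm above the slope (23 mm above the rest by the stop).
- slope: The rack's slope surface, 216 mm wide, rising 12 mm per 100 mm (6.8 degrees). Origin on the surface, centre line, 29.4 mm above the rack's origin; x straight uphill along the surface, y across, z square to it. The roller's middle is 25 mm above it when lying on it. Rolling is free: let go here, the roller runs back to the chock.
- crest (a point): Top edge of the slope, on its surface and centre line: rack x = +85 mm, 39.6 mm above the table. Beyond it the surface (the rest) falls gently, 9 mm per 100 mm, to the stop; a roller past the crest runs on by itself to the stop and stays.
- stop (a point): Middle of the top edge of the blue stop bar's downhill face: rack x = +135 mm, 62 mm above the table, about 27 mm above the rest's surface. The bar runs across the whole rack.
- seat (a point): Where the roller's middle lies when it is home, in the rest and touching the stop: rack x = +110 mm, y = 0, 62 mm above the table. Axes as the rack's. The roller may lie up to 8 mm to either side (y).
- roller: Loose wooden clay roller, a waxed, smooth cylinder 50 mm in diameter, 200 mm long, about 0.28 kg, blue band near each end. Origin at its middle (on its axis); y is its axis, x and z turn as it rolls. It lies across the rack between the rails (16 mm total end play); at the start on the slope against the foot chock, its middle at rack x = -107 mm, 42 mm above the table.
- mug: Blue ceramic mug, 76 mm across, 90 mm high, beside the rack; origin at the centre of its underside. Not to be disturbed.
- jar: Glaze jar with a white cap, 66 mm across, 85 mm high, beside the rack; origin at the centre of its underside. Not to be disturbed.
- brush: Brush, 160 mm long, lying on the table beyond the stop end of the rack; origin at the centre of its underside, x along it. Not to be disturbed.
There are look-alikes about, which are no part of the job. What is meant by the roller is not green, and is the smaller of those in its own colour.

How it is judged:
On the way:
1. the roller is part-way up, rolling on the slope (x of roller in the frame of rack between -0.03 and 0.05 m and z of roller in the frame of slope between 0.022 and 0.03 m), for 0.1 s.
At the end, for the whole second after the job is handed in: The roller lies at rest in the rest beyond the crest, touching the stop bar (its middle within 5 mm of home along the rack, 4 mm in height), square to the rack within 0.06 rad; mug, jar and brush within 15 mm of where they stood, mug and jar upright (distance between roller and seat below 0.014 m and x of roller in the frame of rack between 0.105 and 0.114 m and z of roller in the frame of rack between 0.058 and 0.066 m and angle between the y axis of roller and the y axis of rack, either way round below 0.06 rad and linear speed of roller below 0.02 m/s and angular speed of roller below 0.5 rad/s and distance of each of mug, jar, brush from where it was at the start of the episode below 0.015 m and angle between each of mug, jar's own z axis and vertical below 0.2 rad).
It fails at once if the roller ran free on the slope (rolling faster than 0.2 m/s there with nothing of the robot touching it) (x of roller in the frame of rack between -0.1 and 0.085 m and contact force between roller and the fingers below 0.02 N and contact force between roller and the arm below 0.02 N and linear speed of roller above 0.2 m/s).
It fails at once if the roller was lifted more than 10 mm off the slope (z of roller in the frame of slope above 0.035 m).
It fails at once if the roller came off the rack (x of roller in the frame of rack above 0.13 m or x of roller in the frame of rack below -0.13 m or z of roller in the frame of slope below 0.01 m).
It fails at once if the mug, the jar or the brush was shifted more than 15 mm (distance of any of mug, jar, brush from where it was at the start of the episode above 0.015 m).
It fails at once if the mug or the jar was tipped (angle between any of mug, jar's own z axis and vertical above 0.3 rad).
It also fails if it takes over 38 s, if anything falls off the work surface, if the arm or the gripper's body presses on something with over 40 N, if the wrist force passes 120 N, or if a joint passes its speed limit or range.

## Working session

There is one attempt and no reset: what is moved stays moved. The work goes in short steps, Python scripts to look and compute and a tool call to move; the robot and the scene stay as the last step left them, time stands still between calls to the robot, and variables do not carry over. Pictures are saved under pics/ and viewed, about 8 in all and at most 12, crops included, and the job is handed in when it is done.

Besides the shell and the picture viewer there is one more tool, called after ">>>" by a JSON object that holds its "method" and its "body". drive_tool: Moves the arm, as the interface text tells. Its arguments: {"type":"object","properties":{"series":{"type":"array"},"squeeze":{"type":"number"}},"required":["series"]}

```bash
ls; mkdir -p pics
python3 - <<'E'
from rig import robot
import cv2,numpy as np
print(robot.get_obs())
for n in ("scene","side"):
    m=robot.camera_model(n); p,d=robot.camera(n)
    cv2.imwrite(f"pics/{n}0.png",p); np.savez(f"{n}0.npz",p=p,d=d,**m)
    print(n,m)
E
```

```text
pics
{'time': 0.0, 'q': array([ 1.01752458e+00,  5.28462400e-01,  1.43389770e+00,  7.05599622e-06,
        1.18137825e+00, -1.78495973e-01]), 'joint_velocities': array([ 0.00088821,  0.00010214, -0.00025837,  0.0032878 ,  0.00080774,
       -0.00141838]), 'joint_torque': array([ 9.93103604e-04, -4.40028226e+01, -1.76589721e+01,  6.33101701e-02,
        5.81067475e-02, -1.63656591e-04]), 'position': array([0.22837099, 0.58100396, 0.2215754 ]), 'tool_rot': array([ 1.86294357e-01,  9.82493390e-01, -1.00066793e-03, -3.86884899e-04]), 'ft_force': array([ 0.663385  , -0.60742937, -0.00410064]), 'moment': array([-0.05313849, -0.00349089,  0.02473028]), 'grip_width': 0.08726993234812762}
scene {'fx': 379.2864238794422, 'fy': 379.2864238794422, 'cx': 320.27047631685394, 'cy': 204.44327557973966, 'R': array([[ 0.07357712,  0.99728191,  0.00389927],
       [ 0.60603306, -0.04160587, -0.7943506 ],
       [-0.79202925,  0.06080912, -0.60744705]]), 't': array([-0.07116489, -0.28305262,  1.46164647])}
side {'fx': 474.9886232238459, 'fy': 474.9886232238459, 'cx': 319.1289377306008, 'cy': 202.40361611858197, 'R': array([[ 0.95838202, -0.28521001, -0.01261603],
       [-0.20422339, -0.65402585, -0.72838382],
       [ 0.19949115,  0.70064644, -0.68505317]]), 't': array([-0.51890161,  0.16654706,  0.96203607])}
```

View pics/scene0.png

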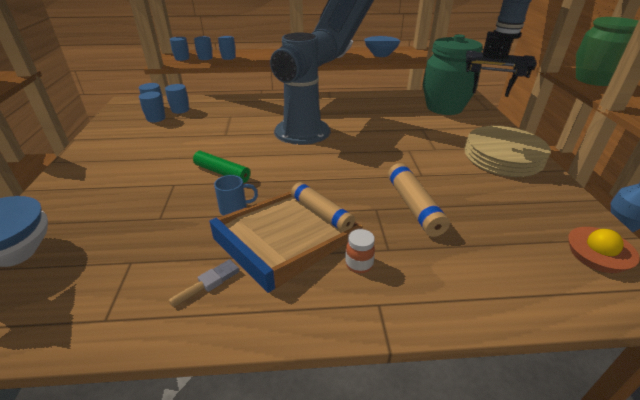

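View pics/side0.png

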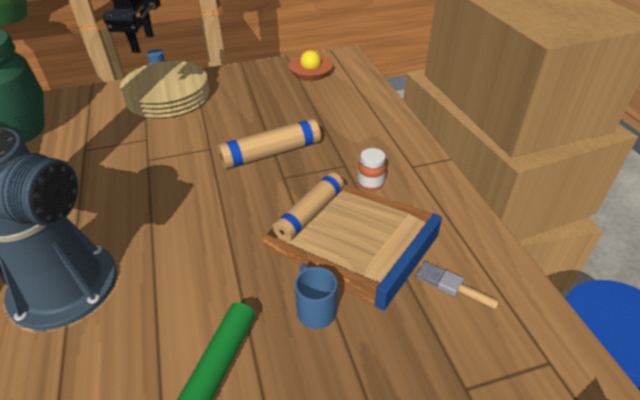

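Scene view, three rollers: the green one at (221,166) is the wrong colour. The wooden one at (417,200) lies loose and looks larger. The wooden one at (322,207) lies on the rack against the chock, looks smaller, and fits the description. I'll confirm with sizes and one crop.

```bash
cat > h.py <<'E'
import numpy as np,cv2
def cloud(d,m):
    v,u=np.indices(d.shape)
    P=np.stack([(u-m['cx'])/m['fx']*d,(v-m['cy'])/m['fy']*d,d],-1)
    return (P-m['t'])@m['R']
def blue(p):
    h=cv2.cvtColor(p,cv2.COLOR_BGR2HSV); return cv2.inRange(h,(100,150,60),(130,255,255))
E
python3 - <<'E'
from h import *
for n in("scene","side"):
    z=np.load(n+"0.npz");W=cloud(z['d'],z);b=blue(z['p'])
    k,lab,st,c=cv2.connectedComponentsWithStats(b)
    print(n)
    for i in range(1,k):
        if st[i,4]<25: continue
        Q=W[(lab==i)&(z['d']>0)]
        if len(Q)<10: continue
        md=np.median(Q,0)
        if not(0.2<md[0]<1.1 and abs(md[1])<.6 and -.01<md[2]<.15): continue
        print(c[i].round(),st[i,4],'med',md.round(3),'lo',np.percentile(Q,3,axis=0).round(3),'hi',np.percentile(Q,97,axis=0).round(3))
        if st[i,4]>500:
            T=Q[(Q[:,2]>.056)&(Q[:,2]<.068)]
            if len(T)>30:
                r=cv2.minAreaRect((T[:,:2]*1000).astype(np.float32)); print('  top',r,np.median(T[:,2]),cv2.boxPoints(r).round(0).tolist())
z=np.load("scene0.npz");cv2.imwrite("pics/crop.png",cv2.resize(z['p'][150:310,160:460],None,fx=2.6,fy=2.6,interpolation=cv2.INTER_CUBIC))
E
```

```text
scene
[398. 172.] 83 med [0.401 0.268 0.062] lo [0.391 0.254 0.035] hi [0.411 0.297 0.069]
[299. 190.] 61 med [ 0.48  -0.025  0.061] lo [ 0.464 -0.034  0.042] hi [ 0.489 -0.006  0.069]
[427. 212.] 141 med [0.597 0.3   0.061] lo [0.586 0.285 0.033] hi [0.607 0.329 0.069]
[337. 216.] 91 med [0.599 0.067 0.062] lo [0.584 0.057 0.039] hi [0.609 0.086 0.069]
[243. 255.] 1381 med [ 0.71  -0.156  0.055] lo [ 0.608 -0.236  0.014] hi [ 0.783 -0.094  0.065]
  top ((688.4713134765625, -167.08193969726562), (233.15719604492188, 19.46245002746582), 37.663490295410156) 0.06273210047596291 [[590.0, -231.0], [602.0, -246.0], [787.0, -104.0], [775.0, -88.0]]
side
[307. 132.] 159 med [0.597 0.294 0.053] lo [0.587 0.284 0.022] hi [0.607 0.324 0.066]
[235. 152.] 194 med [0.401 0.262 0.053] lo [0.391 0.252 0.021] hi [0.412 0.293 0.066]
[333. 183.] 80 med [0.597 0.07  0.063] lo [0.581 0.057 0.044] hi [0.606 0.089 0.068]
[292. 221.] 116 med [ 0.479 -0.022  0.062] lo [ 0.463 -0.034  0.042] hi [ 0.489 -0.003  0.068]
[407. 262.] 1574 med [ 0.662 -0.191  0.06 ] lo [ 0.587 -0.247  0.018] hi [ 0.765 -0.109  0.063]
  top ((681.7882080078125, -171.0042724609375), (234.71444702148438, 20.472919464111328), 38.0181770324707) 0.06105849060599898 [[583.0, -235.0], [596.0, -251.0], [781.0, -107.0], [768.0, -91.0]]
```

View pics/crop.png

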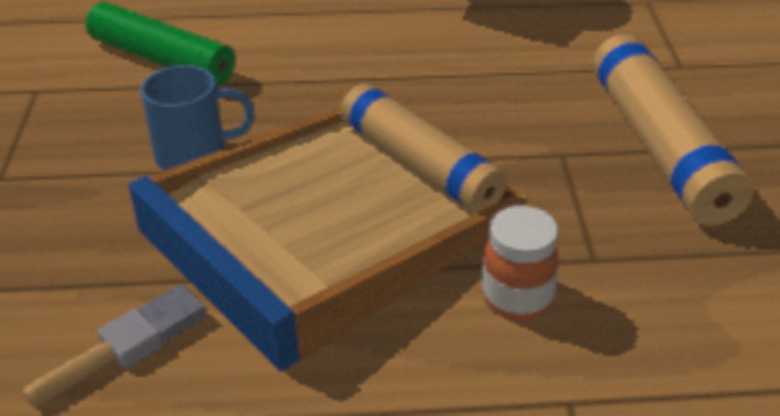

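The crop shows the smaller banded roller at crop (425,145), across the rack against the foot end. Its bands are about 0.15 m apart, against about 0.20 m for the loose one, so this is the roller meant.

The bar top is at z 62 mm and 234 mm long. From it I get rack uphill u≈(0.614,−0.789) and rack origin ≈(0.597,−0.056). The roller should then be near (0.532,0.028), and the bands agree within about 8 mm of surface bias. First I turn the jaws parallel to the roller and travel high.

>>> {"method": "drive_tool", "body": {"series": [[0, 0, 0, 0, 0, 10.2, 1], [0, 0, 0, 0, 0, 10.2, 1], [0, 0, 0, 0, 0, 10.2, 1], [-0.05, -0.01, 0, 0, 0, 0, 1], [-0.05, -0.01, 0, 0, 0, 0, 1]]}}

```text
time: 0.72
position: [0.2744, 0.4894, 0.2219]
tool_rot: [0.438, 0.899, -0.0, 0.0]
ft_force: [1.8, -0.4, 0.0]
grip_width: 0.0872
```

>>> {"method": "drive_tool", "body": {"series": [[-0.05, -0.01, 0, 0, 0, 0, 1], [-0.05, -0.01, 0, 0, 0, 0, 1], [-0.05, -0.01, 0, 0, 0, 0, 1], [-0.05, -0.01, 0, 0, 0, 0, 1], [-0.05, -0.01, 0, 0, 0, 0, 1]]}}

```text
time: 1.35
position: [0.3891, 0.261, 0.2224]
tool_rot: [0.439, 0.899, -0.0, -0.0]
ft_force: [0.3, -0.8, -0.1]
grip_width: 0.0868
```

>>> {"method": "drive_tool", "body": {"series": [[-0.055, -0.008, 0, 0, 0, 0, 1], [-0.055, -0.008, 0, 0, 0, 0, 1], [-0.055, -0.008, 0, 0, 0, 0, 1], [-0.055, -0.006, 0, 0, 0, 0, 1], [0, 0, 0, 0, 0, 0, 1]]}}

```text
time: 1.98
position: [0.5027, 0.0672, 0.2224]
tool_rot: [0.441, 0.897, 0.0, 0.001]
ft_force: [-0.5, 0.4, 0.4]
grip_width: 0.0867
```

```bash
cat >> h.py <<'E'
u=np.array([.614,-.789]);w=np.array([.789,.614]);O=np.array([.5972,-.0562])
def rk(P): P=np.asarray(P); return np.stack([(P[...,:2]-O)@u,(P[...,:2]-O)@w,P[...,2]],-1)
E
python3 - <<'E'
from h import *
from rig import robot
o=robot.get_obs();print(o['time'],o['position'],rk(o['position']))
m=robot.camera_model("wrist");p,d=robot.camera("wrist");cv2.imwrite("pics/w1.png",p)
W=rk(cloud(d,m));b=blue(p)
k,lab,st,c=cv2.connectedComponentsWithStats(b)
for i in range(1,k):
    Q=W[(lab==i)&(d>0)]
    if len(Q)>40: print(c[i].round(),len(Q),np.percentile(Q,[2,50,98],axis=0).round(4).tolist())
# roller ridge: highest points at |y|<.06
for y in(-.06,-.03,0,.03,.06):
    s=(abs(W[...,1]-y)<.004)&(W[...,0]<-.05)&(W[...,0]>-.16)&(d>0)&(W[...,2]<.09)
    Q=W[s]
    if len(Q)<5: continue
    t=Q[Q[:,2]>Q[:,2].max()-.003];r=Q[Q[:,2]>.045]
    print(y,len(Q),'ridge',t.mean(0).round(4),'x>z45',r[:,0].min().round(4),r[:,0].max().round(4))
E
```

```text
1.975 [0.50274222 0.06720352 0.22239276] [-0.15536245  0.00124257  0.22239276]
-0.06 760 ridge [-0.112  -0.0602  0.0666] x>z45 -0.1364 -0.0897
-0.03 748 ridge [-0.112  -0.0299  0.0663] x>z45 -0.1361 -0.0884
0 756 ridge [-1.116e-01  1.000e-04  6.620e-02] x>z45 -0.1366 -0.0912
0.03 752 ridge [-0.1118  0.03    0.0663] x>z45 -0.1364 -0.0911
0.06 764 ridge [-0.1121  0.0601  0.0663] x>z45 -0.1366 -0.0907
```

View pics/w1.png

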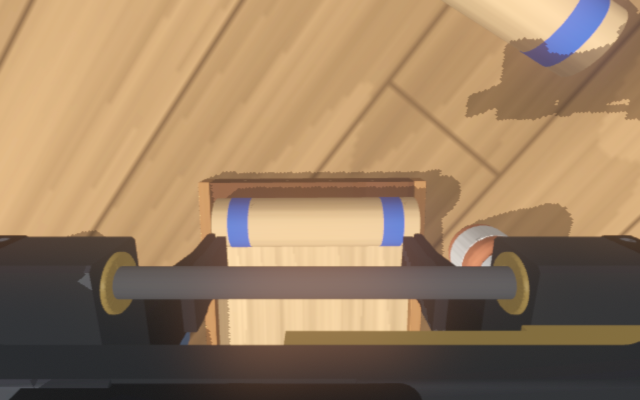

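The wrist view shows the roller across the rack, bands at (238,222) and (393,222), chock behind it at row 187. The ridge is at x≈−0.112 with z 66–67 mm, constant along its length, so the heading is right and the origin is about 4 mm off in x. The fingers clear the roller by about 9 mm, so I descend just behind it.

>>> {"method": "drive_tool", "body": {"series": [[0.003, -0.001, 0.05, 0, 0, 0, 1], [0, 0, 0.05, 0, 0, 0, 1], [0, 0, 0.05, 0, 0, 0, 1], [0, 0, 0.025, 0, 0, 0, 1], [0, 0, 0.01, 0, 0, 0, 1]]}}

```text
time: 2.65
position: [0.4955, 0.0737, 0.0361]
tool_rot: [0.438, 0.899, -0.001, -0.002]
ft_force: [-0.4, -0.5, -0.4]
grip_width: 0.087
```

>>> {"method": "drive_tool", "body": {"series": [[-0.004, 0, 0, 0, 0, 0, 1], [-0.004, 0, 0, 0, 0, 0, 1], [-0.004, 0, -0.0005, 0, 0, 0, 1]]}}

```text
time: 3.02
position: [0.5061, 0.0625, 0.0392]
tool_rot: [0.439, 0.899, 0.0, 0.001]
ft_force: [-0.2, -0.4, 0.1]
grip_width: 0.0871
```

Run:
```python
from h import *
from rig import robot
o=robot.get_obs();print(o['time'],rk(o['position']),o['ft_force'])
p,d=robot.camera("side");q,_=robot.camera("wrist")
cv2.imwrite("pics/s2.png",np.hstack([cv2.resize(p[130:330,220:480],(520,400)),cv2.resize(q,(280,400))[:, :]]))
```

```text
3.025 [-0.14962438  0.00099157  0.03923931] [-0.15427411 -0.38907655  0.07351746]
```

View pics/s2.png

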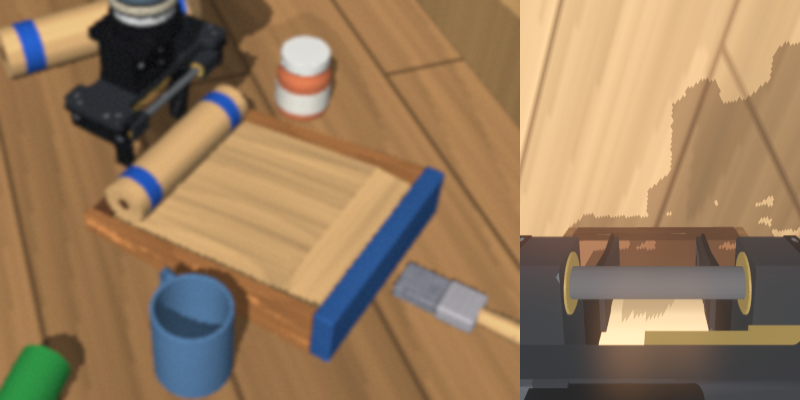

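The view shows both fingers standing between the roller (175,150) and the foot, clear of the rails, the mug (192,330) and the jar (303,75). I start the slow push.

>>> {"method": "drive_tool", "body": {"series": [[-0.004, 0, 0.002, 0, 0, 0, 1], [-0.006, 0, -0.0007, 0, 0, 0, 1], [-0.008, 0, -0.001, 0, 0, 0, 1], [-0.008, 0, -0.001, 0, 0, 0, 1], [-0.008, 0, -0.001, 0, 0, 0, 1]]}}

```text
time: 3.75
position: [0.5264, 0.0354, 0.0398]
tool_rot: [0.439, 0.898, 0.0, 0.0]
ft_force: [-0.6, 0.9, 1.2]
grip_width: 0.087
```

>>> {"method": "drive_tool", "body": {"series": [[-0.008, 0, -0.001, 0, 0, 0, 1], [-0.008, 0, -0.001, 0, 0, 0, 1], [-0.008, 0, -0.001, 0, 0, 0, 1], [-0.008, 0, -0.001, 0, 0, 0, 1], [-0.008, 0, -0.001, 0, 0, 0, 1]]}}

```text
time: 4.38
position: [0.5507, 0.004, 0.0448]
tool_rot: [0.439, 0.899, -0.0, -0.0]
ft_force: [-0.9, 1.0, -0.1]
grip_width: 0.0868
```

```bash
cat > look.py <<'E'
from h import *
from rig import robot
import sys
o=robot.get_obs();print(o['time'],rk(o['position']).round(4),o['ft_force'].round(2))
for n in("scene","side"):
    p,d=robot.camera(n);W=rk(cloud(d,robot.camera_model(n)))
    k,lab,st,c=cv2.connectedComponentsWithStats(blue(p))
    for i in range(1,k):
        Q=W[(lab==i)&(d>0)]
        if len(Q)<15: continue
        md=np.median(Q,0)
        if -.15<md[0]<.125 and abs(md[1])<.1: print(n,len(Q),md.round(4),'max z',np.percentile(Q[:,2],97).round(4))
    if n=="side": cv2.imwrite(sys.argv[1],cv2.resize(p[110:350,200:520],(800,600)))
E
python3 look.py pics/s3.png
```

```text
4.375 [-0.076   0.0003  0.0448] [-0.9   0.98 -0.09]
scene 66 [-0.0246 -0.0724  0.0707] max z 0.0772
scene 98 [-0.0251  0.0776  0.0712] max z 0.0776
side 87 [-0.026   0.0778  0.0722] max z 0.0764
side 124 [-0.0268 -0.0724  0.0717] max z 0.0764
```

The roller is rolling squarely: both bands are at the same x and its top is at the expected height. I continue.

>>> {"method": "drive_tool", "body": {"series": [[-0.008, 0, -0.001, 0, 0, 0, 1], [-0.008, 0, -0.001, 0, 0, 0, 1], [-0.008, 0, -0.001, 0, 0, 0, 1], [-0.008, 0, -0.001, 0, 0, 0, 1], [-0.008, 0, -0.001, 0, 0, 0, 1]]}}

```text
time: 5.1
position: [0.5754, -0.0276, 0.0498]
tool_rot: [0.439, 0.899, 0.0, -0.0]
ft_force: [-1.2, 1.0, 0.8]
grip_width: 0.087
```

>>> {"method": "drive_tool", "body": {"series": [[-0.008, 0, -0.001, 0, 0, 0, 1], [-0.008, 0, -0.001, 0, 0, 0, 1], [-0.008, 0, -0.001, 0, 0, 0, 1], [-0.008, 0, -0.001, 0, 0, 0, 1], [-0.008, 0, -0.001, 0, 0, 0, 1]]}}

```text
time: 5.72
position: [0.5999, -0.0591, 0.0548]
tool_rot: [0.439, 0.899, -0.0, -0.0]
ft_force: [0.1, 1.4, 0.0]
grip_width: 0.0868
```

```bash
python3 look.py pics/s4.png
```

```text
5.725 [0.0039 0.0003 0.0548] [0.08 1.4  0.03]
scene 75 [ 0.0534 -0.0724  0.0821] max z 0.0872
scene 113 [0.0534 0.0768 0.0818] max z 0.0869
side 87 [0.0521 0.0778 0.0821] max z 0.0858
side 133 [ 0.0521 -0.0724  0.0817] max z 0.0858
```

>>> {"method": "drive_tool", "body": {"series": [[-0.008, 0, -0.001, 0, 0, 0, 1], [-0.008, 0, -0.001, 0, 0, 0, 1], [-0.008, 0, -0.001, 0, 0, 0, 1], [-0.008, 0, -0.0008, 0, 0, 0, 1], [-0.007, 0, -0.0005, 0, 0, 0, 1]]}}

```text
time: 6.45
position: [0.6241, -0.09, 0.0591]
tool_rot: [0.439, 0.898, -0.0, 0.0]
ft_force: [-1.0, 1.1, -0.1]
grip_width: 0.0869
```

>>> {"method": "drive_tool", "body": {"series": [[-0.006, 0, 0, 0, 0, 0, 1], [-0.005, 0, 0, 0, 0, 0, 1], [-0.005, 0, 0, 0, 0, 0, 1], [-0.004, 0, 0, 0, 0, 0, 1], [0, 0, 0, 0, 0, 0, 1]]}}

```text
time: 7.08
position: [0.6361, -0.1055, 0.059]
tool_rot: [0.439, 0.898, 0.0, 0.0]
ft_force: [0.5, 0.1, -0.1]
grip_width: 0.0869
```

```bash
python3 look.py pics/s5.png
```

```text
7.075 [0.0628 0.0004 0.059 ] [ 0.48  0.14 -0.06]
```

View pics/s5.png

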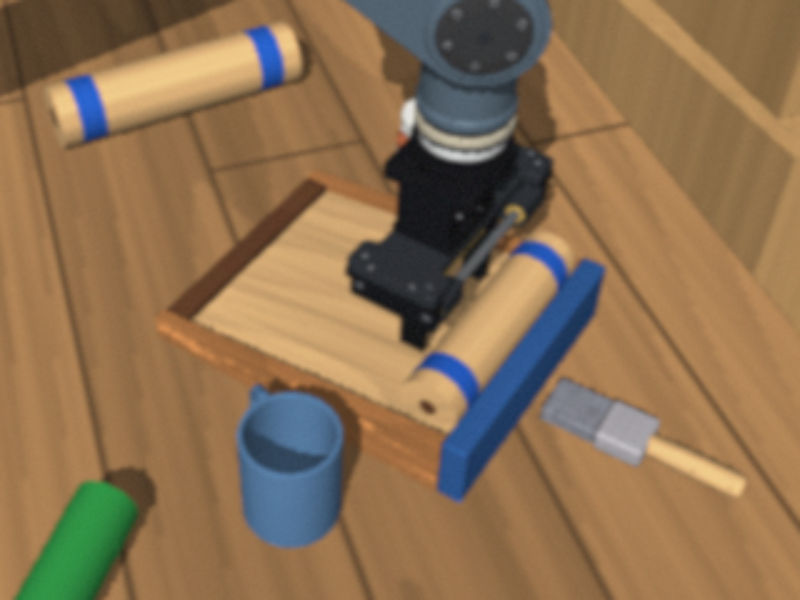

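The roller (495,330) lies in the rest against the blue bar, with the fingers at (415,320) no longer pressing on it. I back off, rise and check.

>>> {"method": "drive_tool", "body": {"series": [[0.01, 0, 0, 0, 0, 0, 1], [0.01, 0, -0.01, 0, 0, 0, 1], [0, 0, -0.05, 0, 0, 0, 1], [0, 0, -0.05, 0, 0, 0, 1], [0, 0, -0.05, 0, 0, 0, 1]]}}

```text
time: 7.8
position: [0.6228, -0.0884, 0.2212]
tool_rot: [0.439, 0.899, 0.0, -0.0]
ft_force: [0.5, -0.2, 1.0]
grip_width: 0.0869
```

>>> {"method": "drive_tool", "body": {"series": [[0.06, 0, 0, 0, 0, 0, 1], [0.06, 0, 0, 0, 0, 0, 1], [0.06, 0, 0, 0, 0, 0, 1], [0.06, 0, 0, 0, 0, 0, 1], [0, 0, 0, 0, 0, 0, 1]]}}

```text
time: 8.43
position: [0.4713, 0.1031, 0.2195]
tool_rot: [0.436, 0.9, -0.0, -0.002]
ft_force: [-0.4, -0.7, -0.3]
grip_width: 0.087
```

Run:
```python
from h import *
from rig import robot
o=robot.get_obs();print(o['time'],rk(o['position']).round(3))
for n in("scene","side"):
    p,d=robot.camera(n);W=rk(cloud(d,robot.camera_model(n)));z0=np.load(n+"0.npz")
    cv2.imwrite(f"pics/{n}9.png",p)
    print(n)
    for y in(-.06,-.03,0,.03,.06):
        s=(abs(W[...,1]-y)<.005)&(W[...,0]>.08)&(W[...,0]<.127)&(d>0); Q=W[s];t=Q[Q[:,2]>Q[:,2].max()-.003]
        print(y,'ridge',t.mean(0).round(4),Q[:,2].max().round(4))
    # mug/jar/brush unchanged? pixel difference against start, outside the rack and arm
    df=(cv2.absdiff(p,z0['p']).max(-1)>40).astype(np.uint8)
    W0=rk(cloud(z0['d'],z0))
    out=(abs(W0[...,1])>.125)|(W0[...,0]>.158)
    near=(abs(W0[...,1])<.25)&(abs(W0[...,0])<.35)&(W0[...,2]>.004)&(z0['d']>0)
    k,l,st,c=cv2.connectedComponentsWithStats(df*(out&near).astype(np.uint8))
    print('changed',[(c[i].round().tolist(),int(st[i,4])) for i in range(1,k) if st[i,4]>8])
```

```text
8.425 [-0.203 -0.002  0.219]
scene
-0.06 ridge [ 0.1048 -0.0593  0.0883] 0.0903
-0.03 ridge [ 0.1052 -0.0295  0.0881] 0.0903
0 ridge [0.1093 0.0005 0.089 ] 0.0909
0.03 ridge [0.1065 0.0295 0.0882] 0.0899
0.06 ridge [0.1065 0.0599 0.0874] 0.0894
changed [([423.0, 209.0], 565), ([229.0, 211.0], 61)]
side
-0.06 ridge [ 0.1056 -0.0596  0.0867] 0.0889
-0.03 ridge [ 0.1047 -0.0301  0.0866] 0.0883
0 ridge [1.058e-01 1.000e-04 8.710e-02] 0.0893
0.03 ridge [0.1042 0.0296 0.0864] 0.088
0.06 ridge [0.1058 0.0601 0.0861] 0.088
changed [([300.0, 133.0], 691)]
```

View pics/scene9.png

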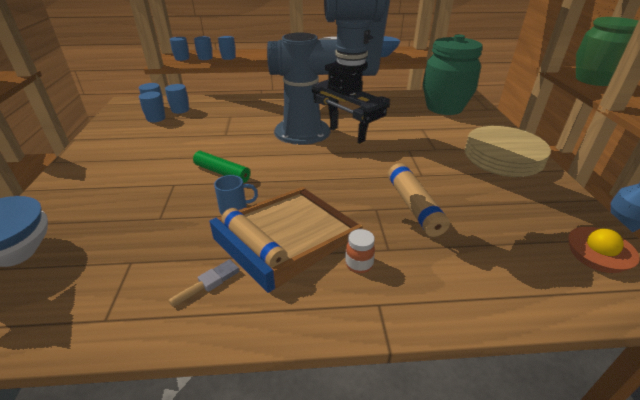

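The roller lies square against the stop: its ridge is at x≈0.1055 in my frame, or about 0.110 in the rack's, with its middle at z≈0.062–0.063. The mug (231,193), jar (360,250) and brush (205,284) are at the same pixels as before. The two changed patches are the roller now overlapping the mug's foot and the arm's shadow on the other roller.

```bash
python3 -c "
from rig import robot
print(robot.hand_in())"
```

```text
the job is handed in; nothing more can be done
None
```

I pushed the smaller wooden roller up the slope with both open fingertips behind it, at about 0.06 m/s. It went over the crest and came to rest against the blue stop bar. I then drew the arm clear and handed the job in at about 8.5 s; no verdict is reported.

**Roller at the end:** It lies square along its length, with its middle at about z 62–63 mm. Its rack x is about 110 mm, after correcting a 4–5 mm offset in my rack origin, which came from the bar. One scene-camera ridge sample read about 3 mm off the rest. The force readings stayed below about 2 N.

**Mug, jar and brush:** They show at the same pixels as at the start. The image comparison flagged two changed patches: one where the roller now overlaps the mug in the view, and one from the arm's shadow on the spare roller.

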